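Tighten the photometer's lock ring with the two-pin spanner

ROBOT

A 6-joint arm with a two-finger parallel gripper is mounted at the origin on the work surface. World frame = base frame: x ahead of the robot, y to its left, z up, the work surface at z = 0. Lengths are in m, angles in rad, forces in N, time in s.
With the tool pointing down it reaches from about 0.275 to 0.775 m from the base axis. Payload 14.6 kg.
Tool frame: the origin (TCP) lies at the very end of the fingers, on their centre line; the grasp point (between the pads) lies 19 mm behind it (arm.grip_point_offset is the distance from the TCP to the grasp point, in m); y points along the fingers, z is the direction in which the jaws open and shut, and the axes are right-handed (so a half turn about y gives the same grasp; the last joint's range is limited). The gripper opens to 85 mm and grips with 20 to 120 N. Pads are 22 mm wide; open, the fingers measure 114 mm over their backs; the gripper's body (76 mm by 85 mm) begins 54 mm behind the grasp point. The pads swing forward as they close: fully open they stand 13 mm farther back than shut.
Start: joints at [-1.269, 0.263, -0.048, 1.259, 0, 1.415], TCP at [0.232, -0.471, 0.231] pointing down, gripper open.
Joint ranges: [-2.65, 2.65], [-0.89, 1.7], [-1.18, 1.37], [-2.13, 2.11], [-1.35, 1.29], [-3.14, 3.14]. Speed limits (rad/s): [1.89, 1.89, 2.57, 2.79, 3.14, 3.14].

INTERFACE

Orientations are given as a unit quaternion [w, x, y, z].
In Python, from bench import arm, vision gives the robot as it stands. The module is installed in compiled form; this text tells all that it offers.
- The arm moves only by the tool step_arm, never from a script. Its arguments are lists of equal length, an entry for each row: "grip": the finger opening in m, from 0 to 0.0854; "xyz": the shift along the tool's x, y, z in m, a list of three; "dr": the turn, a rotation vector about the tool's x, y, z in rad, a list of three. In form: {"grip": [grip, ...], "xyz": [[dx, dy, dz], ...], "dr": [[wx, wy, wz], ...]}. A call has 1 to 10 rows; each row is the pose to reach, as a shift and turn from the pose commanded when the call began, along the tool's axes at that moment; what a row does not reach only later rows make up. A row lasts 1/8 s, in which the tool goes at most 62.5 mm and 10.7 degrees, less where a joint would pass 70% of its speed; a pose out of reach is approached as far as the arm can. A call with a gripper value outside its range is refused whole. The fingers move at their own pace and stop on an object; "grip_force" is the grip in N (left out, the last holds). Time passes only in rows, so rows that repeat a pose let the fingers close. It gives the time, the measured TCP pose, the force and the opening at its end, in the units of the state.
- arm.observe(): the state, without advancing time (a new reading comes with each control period).
- vision.get_image(name): name is "scene" or "top" or "wrist"; returns a dict with "color" (400x640x3 uint8, red, green, blue), "range_z" (400x640 float32, m along the optical axis (not along the pixel's ray), 0 where there is no reading), "fovy" (degrees; the focal length in pixels is half the picture's height over the tangent of half this angle, whatever the lens; pixels are square), "cx", "cy" (the principal point, pixels), "origin" and "orientation" of the camera in the world; the wrist camera has in their place "tool_from_camera" (4x4, takes a point from camera to tool coordinates, whose origin is the TCP and whose axes are the tool frame's). Camera axes: x right, y down, z forward; pixel columns grow to the right and rows downward; lengths in m; the calibration is good to about 2 mm. A picture is of the moment at which its call begins: read the wrist's pose just before it.
- arm.close_job(): hands the job in, once; it reports no verdict.
The state is a dict: "clock": time; "joints": joint angles; "dq": joint speeds; "effort": joint torques, N m; "eef_pos": TCP position; "tool_rot": TCP orientation; "contact_force": force on the tool from outside, world axes, zero at the start; "torque": the same for the moment, N m; "grip_width": finger opening in m.
Only numpy, scipy, OpenCV 4.12 (cv2) and the standard library are available. Lean on these libraries where they do the work, as an engineer would, in place of code of your own. Each camera call takes 0.05 s, during which the arm holds its last target. There are 200 camera calls.

TASK

The lock ring of the photometer's round sample well has worked loose. Take the two-pin T-handled spanner from its rest, fit both of its pins properly down into the ring's two holes before turning, and turn the ring clockwise until it is tight against its stop (the lines on the ring meet the lines on the well's rim). Then put the spanner back upright and fully home in its rest and let go, leaving the other things on the bench undisturbed.

Things in the scene. Friction and masses are not known exactly. Their poses are not given: they have to be found in the camera images.
- photometer: White bench instrument, fixed, 280 mm deep, 220 wide, 190 high at its back (its +x). Origin: centre of its underside. Its deck slopes down 30 degrees to a low front (-x, robot's side). On the deck a grey round turret, 92 mm wide and 27 mm high, holds the lock ring, its rim flush with the ring. To its right (-y) a square well, 7 mm high. Nothing is above them.
- ring_centre (a point): Centre of the outer face of the lock ring: flat, aluminium, 70 mm outside, 30 mm bore, flush in the turret. z is the ring's axis, out of the face, 30 degrees from vertical, leaning to the instrument's front. The point turns with the ring: y points at hole_a.
- hole_a (a point): Centre of the mouth of one of the ring's two blind round holes: 8.5 mm wide, 8.5 mm deep, 25 mm from the ring's axis, opposite hole_b (50 mm apart). Axes as ring_centre: z points out of the hole.
- hole_b (a point): Mouth of the ring's other hole, as hole_a.
- ring (a joint): How far the ring is unscrewed, rad: 0 = tight at its stop (holes left and right across the instrument, dark lines outside the holes meeting the two lines on the turret's rim). Starts at 0.65 to 1.15; range ends at 1.3. Clockwise, looking at the face, lowers it. No axial travel; steady friction of 0.15 N m; stays where left.
- spanner_grip (a point): Centre of the spanner's flat dark handle, 78 mm long (x), 12 thick (y), 24 high (z, from pins to handle): grip its 12 mm from above. Steel, 0.2 to 0.4 kg. Below it a stem 16 mm wide, 46 long, then a foot 66 mm long (x), 22 wide, 12 thick, its underside 70 mm below this point; two pins stick out 7 mm from that underside. Starts upright in its rest.
- spanner_foot (a point): Centre of the flat underside of the spanner's foot, between the pins; axes as spanner_grip. It meets the ring's face when the pins are fully in, and the rest's seat when the spanner is home.
- pin_a (a point): Tip of one pin: round, 6 mm wide, its last 2 mm tapering to 3 mm; 25 mm from the spanner's axis along its +x, 7 mm below the foot's underside. Either pin may go in either hole.
- pin_b (a point): Tip of the other pin, 25 mm along the spanner's -x.
- rest_seat (a point): Centre of the seat of the spanner's rest, a fixed grey block 104 mm long (x), 56 wide, 26 high. Its pocket, 72 by 27 mm, open above (z up), takes the foot lengthways, either way round, with 2.5 to 3 mm of play at each side. The foot stands on the seat, 16 mm above the bench, 10 mm below the block's top; the pins hang in a trench.
- cell_rack: White rack with three capped glass sample cells, 62 by 124 mm, 69 mm high, loose on the bench; a bystander. Origin at the centre of its underside.
- wash_bottle: Clear wash bottle, 66 mm wide, 190 mm high with its spout; loose; a bystander. Origin at the centre of its underside.
- beaker: Glass beaker, 72 mm wide, 95 mm high; loose; a bystander. Origin at the centre of its underside.
- dropper: White dropper bottle, 33 mm wide, 78 mm high; loose; a bystander. Origin at the centre of its underside.
Not all that is in view belongs to the job. Leave any green, orange or pink look-alike of the part that bears spanner_grip alone.

How it is judged:
On the way, in this order (a step that is already met when the one before it is completed fails the run):
1. both pins of the spanner are at least 4 mm down in the ring's two holes while the ring is still loose (above 0.5 rad) (((z of pin_a in the frame of hole_a below -0.004 m and distance between pin_a and hole_a below 0.009 m and z of pin_b in the frame of hole_b below -0.004 m and distance between pin_b and hole_b below 0.009 m) or (z of pin_a in the frame of hole_b below -0.004 m and distance between pin_a and hole_b below 0.009 m and z of pin_b in the frame of hole_a below -0.004 m and distance between pin_b and hole_a below 0.009 m)) and value of joint ring above 0.5 rad), for 0.2 s.
2. the ring is turned tight (within 0.08 rad of its stop) with both pins still in the holes (((z of pin_a in the frame of hole_a below -0.004 m and distance between pin_a and hole_a below 0.009 m and z of pin_b in the frame of hole_b below -0.004 m and distance between pin_b and hole_b below 0.009 m) or (z of pin_a in the frame of hole_b below -0.004 m and distance between pin_a and hole_b below 0.009 m and z of pin_b in the frame of hole_a below -0.004 m and distance between pin_b and hole_a below 0.009 m)) and value of joint ring below 0.08 rad), for 0.2 s.
At the end, for the whole second after the job is handed in: The ring is within 0.08 rad of its stop; the spanner stands released and at rest in its rest, its foot within 6 mm of the seat's centre and at most 2 mm above it, upright within 0.08 rad (value of joint ring below 0.08 rad and distance between spanner_foot and rest_seat below 0.006 m and z of spanner_foot in the frame of rest_seat below 0.002 m and angle between spanner_foot's own z axis and vertical below 0.08 rad and linear speed of spanner below 0.02 m/s); the robot touches nothing.
It fails at once if a bystander is moved more than 15 mm (distance of any of cell_rack, wash_bottle, beaker, dropper from where it was at the start of the episode above 0.015 m).
It also fails if it takes over 58 s, if anything falls off the work surface, if the arm or the gripper's body presses on something with over 40 N, if the wrist force passes 120 N, or if a joint passes its speed limit or range.

## Working session

There is one attempt and no reset: what is moved stays moved. The work goes in short steps, Python scripts to look and compute and a tool call to move; the robot and the scene stay as the last step left them, time stands still between calls to the robot, and variables do not carry over. Pictures are saved under pics/ and viewed, about 8 in all and at most 12, crops included, and the job is handed in when it is done.

Besides the shell and the picture viewer there is one more tool, called after ">>>" as name(argument=value, ...), one argument or row to a line, values as JSON. step_arm: Moves the arm, as the interface text tells. Its arguments: {"type":"object","properties":{"grip":{"type":"array"},"xyz":{"type":"array"},"dr":{"type":"array"},"grip_force":{"type":"number"}},"required":["grip","xyz","dr"]}

```bash
mkdir -p pics
cat > h.py <<'E'
import numpy as np, cv2
from scipy.spatial.transform import Rotation as R
from bench import arm, vision
def rot(q): return R.from_quat([q[1],q[2],q[3],q[0]]).as_matrix()
def get(name):
    s=arm.observe(); im=vision.get_image(name)
    if 'tool_from_camera' in im:
        T=np.eye(4);T[:3,:3]=rot(s['tool_rot']);T[:3,3]=s['eef_pos'];T=T@np.array(im['tool_from_camera'])
    else:
        T=np.eye(4);T[:3,:3]=rot(im['orientation']);T[:3,3]=im['origin']
    im['T']=T; im['f']=200/np.tan(np.radians(im['fovy'])/2); return im
def save(im,fn,crop=None,k=1):
    c=im['color'][:,:,::-1]
    if crop: c=c[crop[1]:crop[3],crop[0]:crop[2]]
    cv2.imwrite('pics/'+fn,cv2.resize(c,None,fx=k,fy=k,interpolation=cv2.INTER_CUBIC))
def ray(im,u,v):
    d=np.array([(u-im['cx'])/im['f'],(v-im['cy'])/im['f'],1.]); return im['T'][:3,3],im['T'][:3,:3]@d
def onz(im,u,v,z):
    o,d=ray(im,u,v); return o+d*(z-o[2])/d[2]
def pt(im,u,v):
    o,d=ray(im,u,v); return o+d*im['range_z'][int(round(v)),int(round(u))]
def cloud(im):
    v,u=np.mgrid[:400,:640]; z=im['range_z']
    c=np.stack([(u-im['cx'])/im['f']*z,(v-im['cy'])/im['f']*z,z],-1)
    return c@im['T'][:3,:3].T+im['T'][:3,3]
E
python3 - <<'E'
from h import *
import pickle
D={}
for n in ['scene','top']:
    im=get(n); save(im,n+'.png'); D[n]=im; print(n,im['T'].round(3).tolist(),im['f'])
pickle.dump(D,open('d.pkl','wb'))
print(arm.observe())
a=np.vstack([cv2.imread('pics/top.png'),cv2.imread('pics/scene.png')]);cv2.imwrite('pics/both.png',cv2.resize(a[:, :],(480,600)))
E
```

```text
scene [[0.202, 0.542, -0.816, 1.316], [0.979, -0.099, 0.177, -0.229], [0.015, -0.834, -0.551, 0.704], [0.0, 0.0, 0.0, 1.0]] 374.3411875074891
top [[0.011, -0.996, 0.088, 0.336], [-1.0, -0.011, 0.004, -0.023], [-0.003, -0.088, -0.996, 1.654], [0.0, 0.0, 0.0, 1.0]] 509.49056944576085
{'clock': 0.1, 'joints': array([-1.26927215e+00,  2.63513899e-01, -4.88607524e-02,  1.25939186e+00,
        1.63298472e-06,  1.41550353e+00]), 'dq': array([-0.00042314, -0.00110546,  0.00167317,  0.00108273, -0.00033102,
        0.0011072 ]), 'effort': array([-8.99982406e-04, -6.38573527e+01,  3.85069513e+01,  9.76190058e-03,
       -4.83451149e-04,  9.02780144e-07]), 'eef_pos': array([ 0.23150258, -0.47094001,  0.23085773]), 'tool_rot': array([ 0.16008401, -0.16013298,  0.68908385, -0.68839958]), 'contact_force': array([-0.27863476,  0.02874017, -1.21151961]), 'torque': array([-0.00796504,  0.00504605, -0.01510912]), 'grip_width': 0.08537383252311007}
```

View pics/top.png

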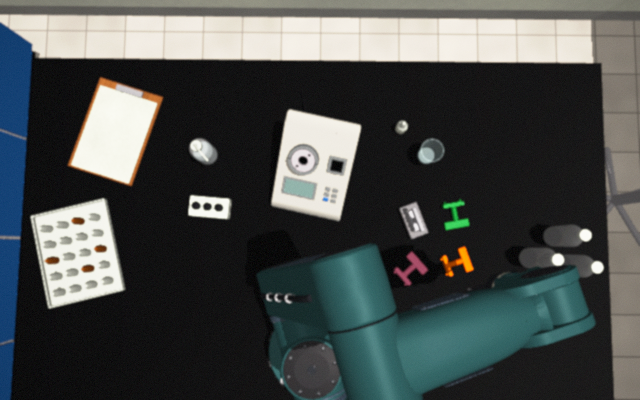

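View pics/scene.png

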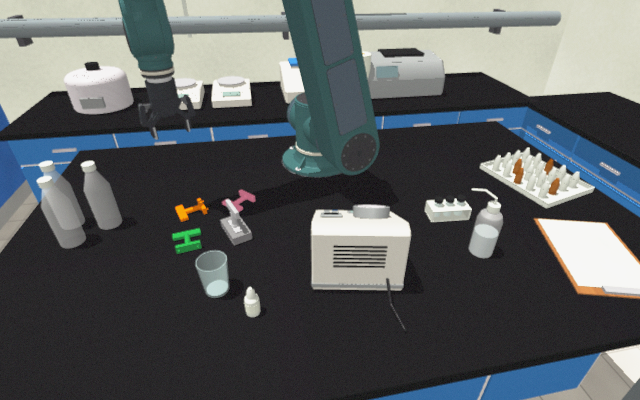

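The grey rest with the upright steel spanner is at top (413,220) and scene (235,222). The look-alikes lie flat: green (456,215), orange (457,262) and pink (410,268). I choose the one at (413,220). The photometer is at (317,165), with its ring at (302,159).

Run:
```python
from h import *
import pickle
im=pickle.load(open('d.pkl','rb'))['top']
P=cloud(im)
# rest region
sub=P[195:245,390:436]; m=(sub[...,2]>0.012)&(sub[...,2]<0.04)
rgb=im['color'][195:245,390:436].astype(int)
h=sub[...,2]
print('z hist',np.histogram(h,[-.01,.01,.03,.06,.09,.12,.15]))
m=(h>0.012)
pts=sub[m][:,:2].astype(np.float32); print('rest rect',cv2.minAreaRect(pts), pts.mean(0))
m=h>0.07; print('handle',sub[m].mean(0) if m.any() else None, cv2.minAreaRect(sub[m][:,:2].astype(np.float32)), np.percentile(h[m],[50,95]))
# photometer
sub=P[100:225,265:365]; m=sub[...,2]>0.03
print('photo',cv2.minAreaRect(sub[m][:,:2].astype(np.float32)))
for u,v in [(302,159),(290,150),(336,165)]: print(pt(im,u,v))
a=im['color'][:,:,::-1]
A=cv2.resize(a[190:250,385:445],(396,396),interpolation=cv2.INTER_CUBIC);B=cv2.resize(a[130:190,275:335],(396,396),interpolation=cv2.INTER_CUBIC)
cv2.imwrite('pics/c.png',np.hstack([A,B]))
```

```text
z hist (array([1677,  383,   90,   27,  109,    0]), array([-0.01,  0.01,  0.03,  0.06,  0.09,  0.12,  0.15]))
rest rect ((0.40406858921051025, -0.1989775449037552), (0.13220325112342834, 0.3538414537906647), 0.7562283277511597) [ 0.41317174 -0.31027493]
handle [ 0.41103686 -0.30199025  0.17400037] ((0.35923734307289124, -0.18113413453102112), (0.07677603513002396, 0.31052982807159424), 22.37256622314453) [0.0966968  0.33740381]
photo ((0.5503143668174744, 0.0046636611223220825), (0.22242829203605652, 0.4083103835582733), 77.92796325683594)
[0.58998307 0.03705983 0.13963927]
[0.61546937 0.07306716 0.14773157]
[ 0.57254139 -0.06520423  0.14192098]
```

View pics/c.png

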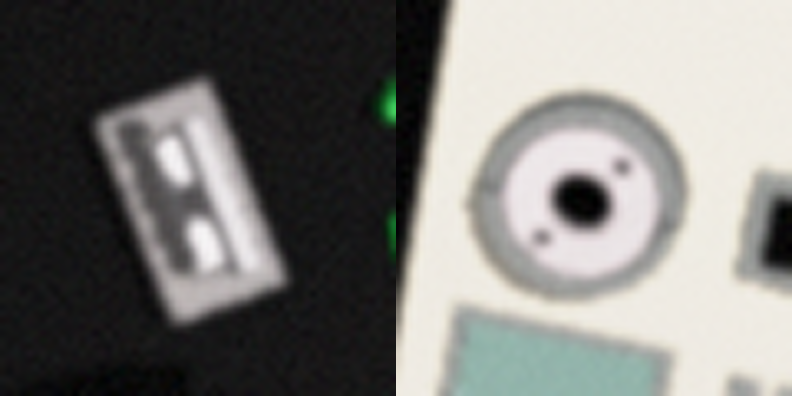

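The close crop shows the upright, dark-handled steel spanner in the grey rest. On the ring, the holes are at top (309.4,155.3) and (297.1,166.1), about 55° unscrewed from the rim lines.

```bash
cat >> h.py <<'E'
def to(pos,Rt,s=None):
    """shift and turn in tool axes from the measured pose"""
    s=s or arm.observe(); Rc=rot(s['tool_rot'])
    return (Rc.T@(np.array(pos)-s['eef_pos'])).round(4).tolist(), R.from_matrix(Rc.T@Rt).as_rotvec().round(4).tolist()
def frame(y,z):
    y=y/np.linalg.norm(y); z=z-y*(z@y); z/=np.linalg.norm(z); return np.c_[np.cross(y,z),y,z]
E
python3 - <<'E'
from h import *
import pickle
im=pickle.load(open('d.pkl','rb'))['top']
C=[onz(im,385+u/6.6-.5,190+v/6.6-.5,.026) for u,v in [(95,118),(210,78),(288,283),(178,326)]]
c=np.mean(C,0); ax=(C[3]+C[2]-C[0]-C[1]); yaw=np.arctan2(ax[1],ax[0]); print('rest',c,yaw,[np.linalg.norm(C[i]-C[i-1]) for i in range(4)])
H=[onz(im,275+(u-396)/6.6-.5,130+v/6.6-.5,.14) for u,v in [(623,167),(542,238)]]; print(H,np.mean(H,0))
s=arm.observe(); print('R',rot(s['tool_rot']).round(3).tolist()); 
w=get('wrist'); print('tfc',np.array(w['tool_from_camera']).round(3).tolist(),w['f'])
x=ax/np.linalg.norm(ax)
for sg in (1,-1):
    Rt=frame(np.array([0,0,-1.]),sg*np.array([-x[1],x[0],0])); print(sg,to([c[0],c[1],.25],Rt))
E
```

```text
rest [ 0.4161491  -0.31816829  0.026     ] -2.772828953344462 [np.float64(0.10779487199722636), np.float64(0.05937008279630601), np.float64(0.10569882729439076), np.float64(0.0573045247850235)]
[array([0.602906  , 0.01650048, 0.14      ]), array([0.56984134, 0.052902  , 0.14      ])] [0.58637367 0.03470124 0.14      ]
R [[-0.897, -0.0, 0.441], [-0.441, 0.001, -0.897], [-0.0, -1.0, -0.001]]
tfc [[0.001, 0.955, 0.298, -0.076], [-0.001, -0.298, 0.955, -0.144], [1.0, -0.001, 0.0, -0.0], [0.0, 0.0, 0.0, 1.0]] 326.6898088352299
1 ([-0.2331, -0.019, -0.0557], [0.0008, 0.088, -0.0001])
-1 ([-0.2331, -0.019, -0.0557], [-0.0001, -3.0536, -0.0012])
```

>>> step_arm(
  grip=[0.085,0.085,0.085,0.085,0.085,0.085,0.085],
  xyz=[
    [-0.05,0,-0.01],
    [-0.1,0,-0.02],
    [-0.15,0,-0.035],
    [-0.2,0,-0.05],
    [-0.233,0.01,-0.0557],
    [-0.233,0.01,-0.0557],
    [-0.233,0.01,-0.0557],
  ],
  dr=[
    [0,0.088,0],
    [0,0.088,0],
    [0,0.088,0],
    [0,0.088,0],
    [0,0.088,0],
    [0,0.088,0],
    [0,0.088,0],
  ],
  grip_force=60,
)

```text
clock: 1.02
eef_pos: [0.4158, -0.3186, 0.2213]
tool_rot: [0.13, -0.13, 0.695, -0.695]
contact_force: [-1.4, 0.8, 0.8]
grip_width: 0.0852
```

Run:
```python
from h import *
s=arm.observe(); print(s['clock'],s['joints'].round(3),s['eef_pos'],rot(s['tool_rot']).round(3).tolist())
w=get('wrist'); save(w,'w1.png')
P=cloud(w)
z=P[...,2]
d=np.hypot(P[...,0]-.416,P[...,1]+.318)
m=(w['range_z']>0)&(d<.06)&(z>.085)&(z<.105)
q=P[m]; print(m.sum(), np.median(q,0)); r=cv2.minAreaRect(q[:,:2].astype(np.float32)); print(r, cv2.boxPoints(r))
m=(w['range_z']>0)&(d<.075)&(z>.022)&(z<.032)
r=cv2.minAreaRect(P[m][:,:2].astype(np.float32)); print('block',r)
```

```text
1.025 [-0.809  0.265 -0.074  1.233 -0.     1.963] [ 0.41582991 -0.31858865  0.22125913] [[-0.933, -0.0, 0.361], [-0.361, 0.0, -0.933], [0.0, -1.0, -0.0]]
1245 [ 0.41832522 -0.31648126  0.09897603]
((0.41506749391555786, -0.3179859519004822), (0.07691632956266403, 0.011874745599925518), 20.896434783935547) [[ 0.3770211  -0.32615638]
 [ 0.3812566  -0.33725005]
 [ 0.45311388 -0.30981553]
 [ 0.44887838 -0.29872185]]
block ((0.4150530993938446, -0.31687867641448975), (0.10369011014699936, 0.056110259145498276), 21.02815818786621)
```

View pics/w1.png

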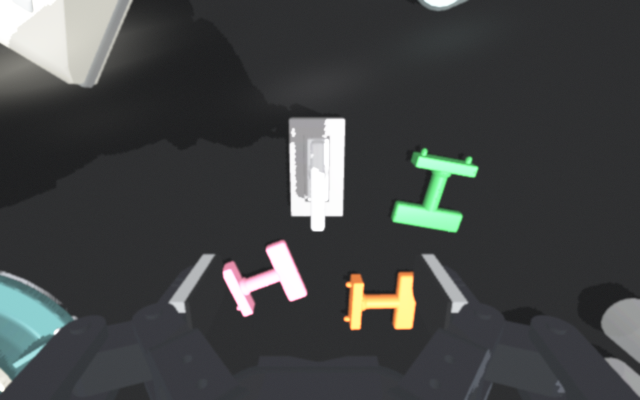

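The spanner is at (0.4151,-0.3180), yaw 20.9°, upright in its rest at wrist (318,170), and the tool is aligned with it. I'll descend, staying above the 16 mm stem, and grip.

>>> step_arm(
  grip=[0.06,0.06,0.06,0.06,0.06,0.06,0,0,0,0],
  xyz=[
    [0,0.04,0],
    [0,0.08,-0.0008],
    [0,0.12,-0.0008],
    [0,0.142,-0.0008],
    [0,0.142,-0.0008],
    [0,0.142,-0.0008],
    [0,0.142,-0.0008],
    [0,0.142,-0.0008],
    [0,0.142,-0.0008],
    [0,0.142,-0.0008],
  ],
  dr=[
    [0,-0.005,0],
    [0,-0.005,0],
    [0,-0.005,0],
    [0,-0.005,0],
    [0,-0.005,0],
    [0,-0.005,0],
    [0,-0.005,0],
    [0,-0.005,0],
    [0,-0.005,0],
    [0,-0.005,0],
  ],
  grip_force=100,
)

```text
clock: 2.33
eef_pos: [0.4161, -0.318, 0.08]
tool_rot: [-0.132, 0.131, -0.694, 0.695]
contact_force: [-1.1, 0.7, 7.8]
grip_width: 0.0097
```

>>> step_arm(
  grip=[0,0,0,0],
  xyz=[
    [0,0,0],
    [0,0,0],
    [0,0,0],
    [0,0,0],
  ],
  dr=[
    [0,0,0],
    [0,0,0],
    [0,0,0],
    [0,0,0],
  ],
)

```text
clock: 2.82
eef_pos: [0.4161, -0.318, 0.08]
tool_rot: [-0.132, 0.131, -0.694, 0.695]
contact_force: [-0.9, 0.7, 8.1]
grip_width: 0.0095
```

>>> step_arm(
  grip=[0,0,0,0,0,0],
  xyz=[
    [0,-0.02,0],
    [0,-0.06,0],
    [0,-0.11,0],
    [0,-0.15,0],
    [0,-0.15,0],
    [0,-0.15,0],
  ],
  dr=[
    [0,0,0],
    [0,0,0],
    [0,0,0],
    [0,0,0],
    [0,0,0],
    [0,0,0],
  ],
)

```text
clock: 3.58
eef_pos: [0.4155, -0.3173, 0.2282]
tool_rot: [0.131, -0.132, 0.695, -0.694]
contact_force: [0.2, -0.2, -3.3]
grip_width: 0.0096
```

Run:
```python
from h import *
s=arm.observe(); print(s['clock'],s['joints'].round(3),s['eef_pos'],s['contact_force'],s['torque'],s['grip_width'])
w=get('wrist'); save(w,'w2.png')
```

```text
3.575 [-0.808  0.261 -0.059  1.252  0.     1.96 ] [ 0.41550366 -0.3172948   0.22818984] [ 0.18844146 -0.20887905 -3.31149484] [ 0.04088322 -0.00825853 -0.03250982] 0.009591100956813856
```

View pics/w2.png

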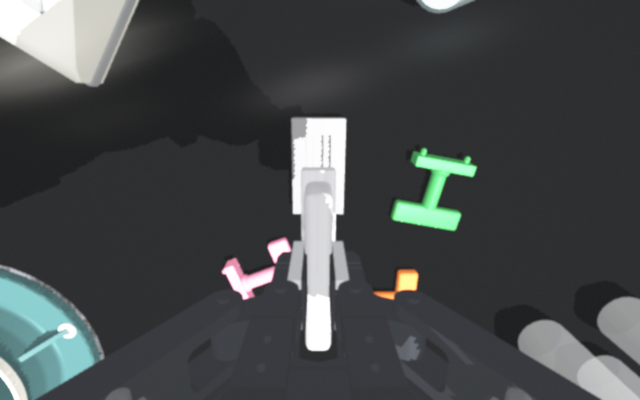

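The spanner is held centred in the jaws, foot at wrist (318,190). Next I measure it in the tool frame and work out a hover pose over the ring.

Run:
```python
from h import *
import pickle
w=get('wrist'); z=w['range_z']; v,u=np.mgrid[:400,:640]
T=np.array(w['tool_from_camera'])
c=np.stack([(u-w['cx'])/w['f']*z,(v-w['cy'])/w['f']*z,z],-1)@T[:3,:3].T+T[:3,3]
m=(z>0)&(abs(c[...,2])<.03)&(c[...,0]<-.01)&(c[...,0]>-.05)&(c[...,1]>.04)&(c[...,1]<.08)
f=c[m]; print('foot top',m.sum(),f.min(0),f.max(0),np.median(f,0), cv2.minAreaRect(f[:,[0,2]].astype(np.float32)))
m=(z>0)&(abs(c[...,2])<.009)&(c[...,1]<.005)&(c[...,1]>-.04)&(c[...,0]<.045)&(c[...,0]>-.05)
f=c[m]; print('handle',m.sum(),f.min(0),f.max(0),np.median(f,0)); t=f[f[:,1]<np.median(f[:,1])+.002]; print(np.polyfit(t[:,0],t[:,1],1))
im=pickle.load(open('d.pkl','rb'))['top']; P=cloud(im)
q=P[195:206,330:333]  # crude
yaw=-.186
n=np.array([-.5*np.cos(yaw),-.5*np.sin(yaw),3**.5/2]); print('n',n)
# ring face depth points
ps=[pt(im,u,v) for u,v in [(303,151),(303,170),(294,160),(312,161),(308,166),(297,154)]]; print(np.round(ps,4).tolist())
c0=np.mean(ps,0); H=[]
for u_,v_ in [(623,167),(542,238)]:
    o,d=ray(im,275+(u_-396)/6.6-.5,130+v_/6.6-.5); H.append(o+d*((c0-o)@n)/(d@n))
print(c0,H,np.linalg.norm(H[0]-H[1])); x=H[0]-H[1]; c1=np.mean(H,0)
Rt=frame(-n,np.cross(-n,np.array([0,0,1.]))) 
x/=np.linalg.norm(x); z_=np.cross(x,-n); Rt=frame(-n,z_); print(Rt.round(3).tolist())
left=np.array([-np.sin(yaw),np.cos(yaw),0]); print('ring angle',np.arccos(abs(left@x)))
print('fit TCP',c1+n*.065); look=c1+n*.14+Rt[:,0]*.09; print('look',look,to(look,Rt))
print('joints',arm.observe()['joints'].round(2))
```

```text
foot top 722 [-0.03178199  0.04801769 -0.01115843] [-0.01009413  0.06221396  0.01087267] [-0.0274217   0.05110346 -0.00046434] ((-0.02095041051506996, -0.0001223655417561531), (0.02203444018959999, 0.021646670997142792), 89.80484771728516)
handle 5627 [-0.03790794 -0.03995969 -0.0089976 ] [0.04010158 0.00280465 0.00899621] [-9.85843644e-03 -1.91472644e-02  4.18692798e-05]
[ 0.0039932  -0.02254647]
n [-0.49137591  0.09246469  0.8660254 ]
[[0.6069, 0.0329, 0.1804], [0.5546, 0.0331, 0.1535], [0.5835, 0.06, 0.1591], [0.5806, 0.0065, 0.1619], [0.5655, 0.0181, 0.1619], [0.5997, 0.0508, 0.1693]]
[0.58180093 0.03356054 0.16433738] [array([0.59677241, 0.01559525, 0.17475022]), array([0.56762842, 0.05218535, 0.15430746])] 0.05105010544285051
[[0.571, 0.491, 0.658], [-0.717, -0.092, 0.691], [0.4, -0.866, 0.299]]
ring angle 0.9287796955508529
fit TCP [0.55026098 0.0399005  0.22082049]
look [ 0.56478787 -0.01767203  0.32181244] ([-0.2484, -0.0937, -0.2245], [0.6155, -1.8889, 0.0236])
joints [-0.81  0.26 -0.06  1.25  0.    1.96]
```

>>> step_arm(
  grip=[0,0,0,0,0,0,0,0,0,0],
  xyz=[
    [-0.01,-0.04,-0.01],
    [-0.03,-0.075,-0.03],
    [-0.05,-0.1,-0.05],
    [-0.08,-0.1,-0.075],
    [-0.11,-0.1,-0.1],
    [-0.14,-0.1,-0.13],
    [-0.17,-0.1,-0.155],
    [-0.2,-0.095,-0.18],
    [-0.23,-0.094,-0.205],
    [-0.248,-0.094,-0.2245],
  ],
  dr=[
    [0.055,-0.17,0.002],
    [0.11,-0.34,0.004],
    [0.166,-0.51,0.006],
    [0.222,-0.68,0.008],
    [0.277,-0.85,0.01],
    [0.332,-1.02,0.013],
    [0.388,-1.19,0.015],
    [0.443,-1.36,0.017],
    [0.5,-1.53,0.019],
    [0.554,-1.7,0.021],
  ],
)

```text
clock: 4.92
eef_pos: [0.5646, -0.0164, 0.3214]
tool_rot: [0.637, -0.561, 0.17, -0.502]
contact_force: [0.5, 0.8, -3.5]
grip_width: 0.0093
```

Run:
```python
from h import *
s=arm.observe(); print(s['clock'],s['joints'].round(2),s['eef_pos'])
Rt=np.array([[0.571, 0.491, 0.658], [-0.717, -0.092, 0.691], [0.4, -0.866, 0.299]]); Rt=frame(Rt[:,1],Rt[:,2])
print(to([.565,-.018,.322],Rt))
```

```text
4.925 [-0.14 -0.01 -0.26  0.83 -0.07  0.87] [ 0.56459123 -0.01635307  0.32142758]
([0.0017, -0.0001, -0.0004], [0.0611, -0.1814, 0.0029])
```

>>> step_arm(
  grip=[0,0,0,0],
  xyz=[
    [0,0,0],
    [0,0,0],
    [0,0,0],
    [0,0,0],
  ],
  dr=[
    [0.03,-0.09,0.001],
    [0.061,-0.181,0.003],
    [0.061,-0.181,0.003],
    [0.061,-0.181,0.003],
  ],
)

```text
clock: 5.42
eef_pos: [0.5645, -0.0182, 0.3226]
tool_rot: [0.665, -0.583, 0.1, -0.456]
contact_force: [-0.5, 0.4, -3.2]
grip_width: 0.0097
```

Run:
```python
from h import *
import pickle
s=arm.observe(); print(s['clock'],s['joints'].round(2),s['eef_pos'])
w=get('wrist'); save(w,'w3.png'); pickle.dump((w,s),open('w3.pkl','wb'))
```

```text
5.425 [-0.17 -0.04 -0.31  0.78 -0.01  0.66] [ 0.56447248 -0.01817344  0.32258424]
```

View pics/w3.png

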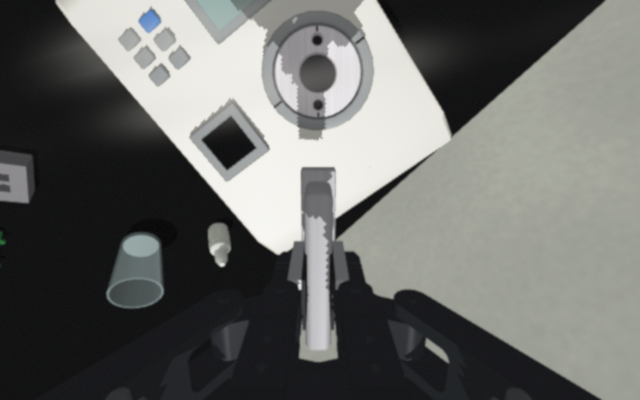

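The wrist view is clear: holes at (317,40) and (318,105), bore at (318,72), rim lines at (361,40) and (278,104). The handle lies nearly along the hole line.

```bash
cat >> h.py <<'E'
def ringfit(w,guess,c0,rr=(18,44)):
    """holes near guess px, plane of ring around c0 px; results in tool frame"""
    T=np.array(w['tool_from_camera']); z=w['range_z']; v,u=np.mgrid[:400,:640]
    rays=np.stack([(u-w['cx'])/w['f'],(v-w['cy'])/w['f'],np.ones_like(z)],-1)
    c=(rays*z[...,None])@T[:3,:3].T+T[:3,3]
    r=np.hypot(u-c0[0],v-c0[1]); m=(r>rr[0])&(r<rr[1])&(z>0)
    for g in guess: m&=np.hypot(u-g[0],v-g[1])>9
    p=c[m]
    for _ in range(3):
        o=np.median(p,0) if _==0 else p.mean(0); n=np.linalg.svd(p-o,full_matrices=False)[2][2]; p=p[abs((p-o)@n)<.002]
    n*=-np.sign(n[1]); g=cv2.cvtColor(w['color'],cv2.COLOR_RGB2GRAY).astype(float); H=[];px=[]
    for a,b in guess:
        s=(np.hypot(u-a,v-b)<8); k=np.clip(np.percentile(g[s],60)-15-g,0,None)*s
        k[k<0.3*k.max()]=0
        uu,vv=(k*u).sum()/k.sum(),(k*v).sum()/k.sum(); px.append((round(uu,1),round(vv,1)))
        d=T[:3,:3]@[(uu-w['cx'])/w['f'],(vv-w['cy'])/w['f'],1]; t=T[:3,3]; H.append(t+d*((o-t)@n)/(d@n))
    H=np.array(H); return n,H,px,len(p)
E
python3 - <<'E'
from h import *
import pickle
w,s=pickle.load(open('w3.pkl','rb'))
n,H,px,k=ringfit(w,[(317,40),(318,105)],(318,72))
print('n',n,k,px); print(H.round(4).tolist(),np.linalg.norm(H[0]-H[1]),'c',H.mean(0).round(4))
x=H[1]-H[0]; x/=np.linalg.norm(x)
Rt=frame(-n,np.cross(x,-n)); print('dr',R.from_matrix(Rt).as_rotvec().round(4))
Rw=rot(s['tool_rot']); print('n world',Rw@n,'centre world',s['eef_pos']+Rw@H.mean(0))
E
```

```text
n [-0.00500109 -0.99995233  0.0083864 ] 4238 [(np.float64(316.9), np.float64(39.8)), (np.float64(317.8), np.float64(104.7))]
[[-0.1163, 0.1388, -0.0008], [-0.067, 0.1386, -0.0001]] 0.04929716237369372 c [-0.0917  0.1387 -0.0004]
dr [-0.0084 -0.0144 -0.0049]
n world [-0.4879927   0.10398644  0.86663138] centre world [0.58055961 0.03471451 0.16576865]
```

>>> step_arm(
  grip=[0,0,0,0,0,0],
  xyz=[
    [-0.03,0.0,0],
    [-0.07,0.01,0],
    [-0.093,0.03,0],
    [-0.093,0.052,0],
    [-0.093,0.06,0],
    [-0.093,0.06,0],
  ],
  dr=[
    [-0.008,-0.014,-0.005],
    [-0.008,-0.014,-0.005],
    [-0.008,-0.014,-0.005],
    [-0.008,-0.014,-0.005],
    [-0.008,-0.014,-0.005],
    [-0.008,-0.014,-0.005],
  ],
)

```text
clock: 6.22
eef_pos: [0.5418, 0.0431, 0.234]
tool_rot: [0.663, -0.589, 0.095, -0.453]
contact_force: [-0.8, 0.3, -2.8]
grip_width: 0.0095
```

Run:
```python
from h import *
s=arm.observe(); print(s['clock'],s['joints'].round(2),s['eef_pos'],s['contact_force'],s['torque'])
w=get('wrist'); save(w,'w4.png',(220,120,420,270),4)
n=np.array([-.488,.104,.8666]);c=np.array([0.58055961,0.03471451,0.16576865]);Rw=rot(s['tool_rot'])
print('n in tool',Rw.T@n,'c in tool',Rw.T@(c-s['eef_pos']))
```

```text
6.225 [-0.02 -0.03 -0.54  0.54 -0.09  0.78] [0.54179741 0.04313929 0.23400413] [-0.79070155  0.31206623 -2.80741298] [0.20448577 0.83184257 0.01342699]
n in tool [ 5.54619634e-04 -9.99977060e-01  1.06426895e-03] c in tool [ 3.17140417e-04  7.89269600e-02 -2.53557652e-05]
```

View pics/w4.png

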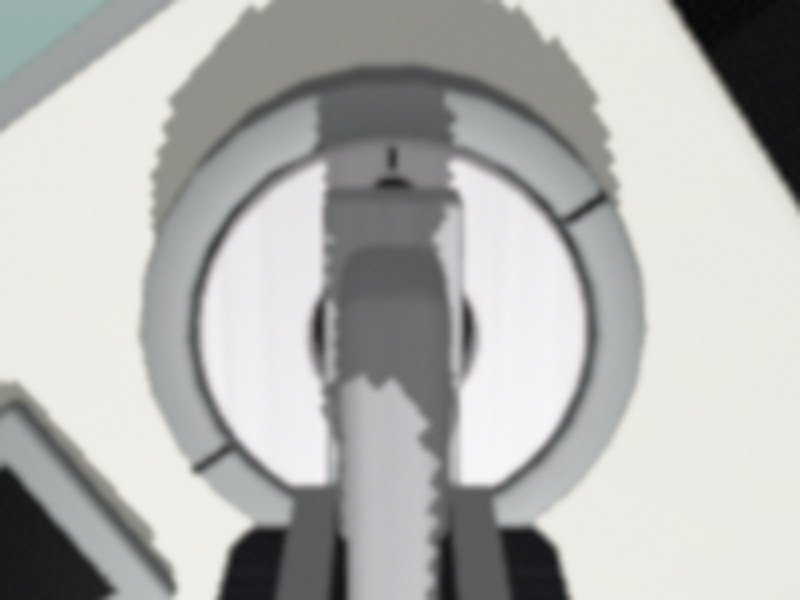

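The foot is centred on the hole and ring line (x≈392 px in the crop). I'll descend along the ring axis.

>>> step_arm(
  grip=[0,0,0,0,0,0,0,0],
  xyz=[
    [-0.0008,0.003,0],
    [-0.0008,0.006,0],
    [-0.0008,0.008,0],
    [-0.0008,0.0095,0],
    [-0.0008,0.011,0],
    [-0.0008,0.0125,0],
    [-0.0008,0.0135,0],
    [-0.0008,0.0135,0],
  ],
  dr=[
    [0,0,0],
    [0,0,0],
    [0,0,0],
    [0,0,0],
    [0,0,0],
    [0,0,0],
    [0,0,0],
    [0,0,0],
  ],
)

```text
clock: 7.28
eef_pos: [0.5478, 0.0425, 0.2221]
tool_rot: [0.663, -0.589, 0.094, -0.453]
contact_force: [0.4, -0.9, -2.8]
grip_width: 0.0096
```

```bash
cat > st.py <<'E'
from h import *
s=arm.observe(); n=np.array([-.488,.104,.8666]);c=np.array([0.58055961,0.03471451,0.16576865]);Rw=rot(s['tool_rot'])
print(s['clock'],s['joints'].round(2),'n in tool',(Rw.T@n).round(4),'c in tool',(Rw.T@(c-s['eef_pos'])).round(4),'F tool',(Rw.T@s['contact_force']).round(1),'M tool',(Rw.T@s['torque']).round(2),s['grip_width'])
E
python3 st.py
```

```text
7.275 [-0.02 -0.01 -0.56  0.5  -0.09  0.78] n in tool [ 9.0e-04 -1.0e+00  1.8e-03] c in tool [ 0.0012  0.0656 -0.0002] F tool [-0.3  2.7 -1.2] M tool [-0.49  0.    0.63] 0.00959520134312854
```

>>> step_arm(
  grip=[0,0,0,0],
  xyz=[
    [0,0.0007,0],
    [0,0.0014,0],
    [0,0.002,0],
    [0,0.002,0],
  ],
  dr=[
    [0,0,0],
    [0,0,0],
    [0,0,0],
    [0,0,0],
  ],
)

```text
clock: 7.78
eef_pos: [0.5488, 0.0423, 0.2204]
tool_rot: [0.663, -0.589, 0.094, -0.453]
contact_force: [-1.5, 0.2, -3.6]
grip_width: 0.0094
```

```bash
python3 st.py
python3 - <<'E'
from h import *
w=get('wrist'); save(w,'w5.png',(220,120,420,270),4)
E
```

```text
7.775 [-0.02 -0.   -0.56  0.5  -0.09  0.78] n in tool [ 0.001  -1.      0.0018] c in tool [ 0.0012  0.0636 -0.0002] F tool [-2.5  2.4 -1.9] M tool [-0.46 -0.05  0.64] 0.009369571100574774
```

View pics/w5.png

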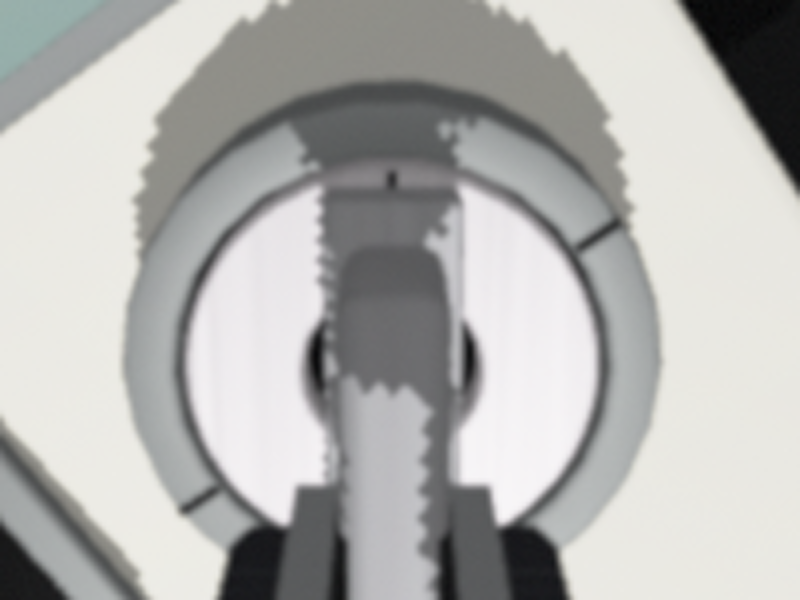

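The pins are in: the foot is at the face and there was no contact force. Now I turn clockwise about the spanner's axis.

>>> step_arm(
  grip=[0,0,0,0,0,0,0,0,0,0],
  xyz=[
    [0,0,0.0001],
    [0,0,0.0002],
    [0,0,0.0003],
    [0.0001,0,0.0004],
    [0.0001,0,0.0005],
    [0.0002,0,0.0006],
    [0.0002,0,0.0007],
    [0.0003,0,0.0008],
    [0.0003,0,0.0008],
    [0.0003,0,0.0008],
  ],
  dr=[
    [0,0.06,0],
    [0,0.15,0],
    [0,0.24,0],
    [0,0.33,0],
    [0,0.42,0],
    [0,0.51,0],
    [0,0.6,0],
    [0,0.69,0],
    [0,0.75,0],
    [0,0.75,0],
  ],
)

```text
clock: 9.07
eef_pos: [0.5493, 0.0426, 0.2206]
tool_rot: [-0.582, 0.382, -0.33, 0.637]
contact_force: [-0.9, -0.1, -3.6]
grip_width: 0.009
```

```bash
python3 st.py
```

```text
9.075 [-0.02 -0.   -0.56  0.5  -0.09  1.53] n in tool [-5.0e-04 -1.0e+00  1.5e-03] c in tool [0.0013 0.0636 0.0003] F tool [-0.2  2.7 -2.5] M tool [-1.11 -0.08  0.05] 0.009049876464157131
```

>>> step_arm(
  grip=[0,0,0,0,0],
  xyz=[
    [0,0,0],
    [0,0,0],
    [0,0,0.0001],
    [0,0,0.0001],
    [0,0,0.0001],
  ],
  dr=[
    [0,0.05,0],
    [0,0.1,0],
    [0,0.14,0],
    [0,0.17,0],
    [0,0.17,0],
  ],
)

```text
clock: 9.7
eef_pos: [0.5494, 0.0426, 0.2206]
tool_rot: [-0.552, 0.327, -0.379, 0.667]
contact_force: [-2.0, -0.3, -4.4]
grip_width: 0.009
```

```bash
python3 st.py;  python3 - <<'E'
from h import *
w=get('wrist'); save(w,'w6.png',(220,120,420,270),4)
E
```

```text
9.7 [-0.02 -0.   -0.56  0.5  -0.09  1.7 ] n in tool [-8.0e-04 -1.0e+00  1.4e-03] c in tool [0.0013 0.0636 0.0003] F tool [ 0.6  2.9 -3.9] M tool [-1.37 -0.02 -0.24] 0.009049070373292632
```

View pics/w6.png

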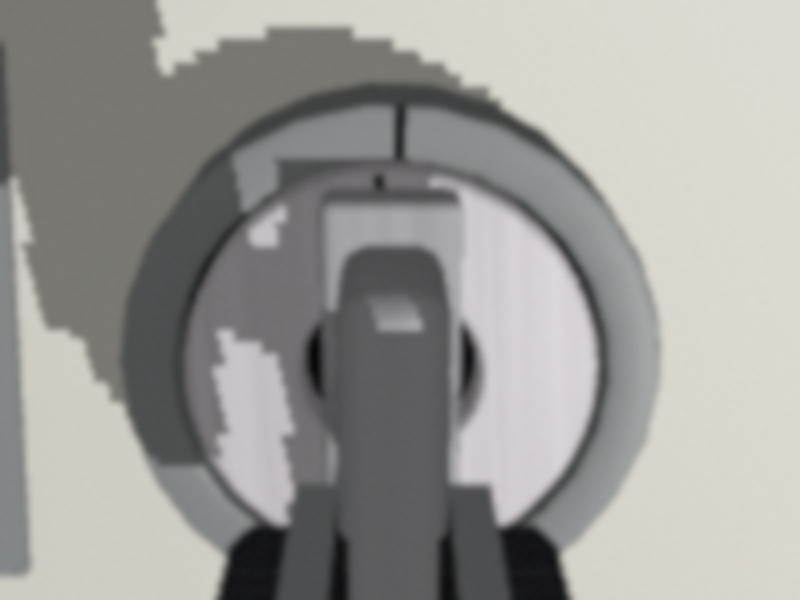

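The ring has followed. Its line is at crop (379,183) and the rim line at (400,145), so about 0.1 rad is left. I'll turn on to the stop.

>>> step_arm(
  grip=[0,0,0,0,0,0],
  xyz=[
    [0,0,0],
    [0,0,0],
    [0,0,0],
    [0,0,0],
    [0,0,0],
    [0,0,0],
  ],
  dr=[
    [0,0.03,0],
    [0,0.06,0],
    [0,0.08,0],
    [0,0.1,0],
    [0,0.11,0],
    [0,0.11,0],
  ],
)

```text
clock: 10.5
eef_pos: [0.5496, 0.0426, 0.2207]
tool_rot: [-0.531, 0.289, -0.408, 0.684]
contact_force: [-2.7, -0.8, -5.7]
grip_width: 0.0092
```

```bash
python3 st.py
```

```text
10.5 [-0.02 -0.   -0.56  0.5  -0.09  1.81] n in tool [-0.0011 -1.      0.0016] c in tool [0.0013 0.0636 0.0003] F tool [ 1.7  3.7 -4.9] M tool [-1.62 -0.34 -0.4 ] 0.009198737522048762
```

>>> step_arm(
  grip=[0,0,0,0],
  xyz=[
    [0,0,0],
    [0,0,0],
    [0,0,0],
    [0,0,0],
  ],
  dr=[
    [0,0.015,0],
    [0,0.03,0],
    [0,0.03,0],
    [0,0.03,0],
  ],
)

```text
clock: 11.0
eef_pos: [0.5496, 0.0427, 0.2208]
tool_rot: [-0.524, 0.279, -0.416, 0.688]
contact_force: [-2.1, -1.1, -5.3]
grip_width: 0.0098
```

```bash
python3 st.py;  python3 - <<'E'
from h import *
w=get('wrist'); save(w,'w7.png',(260,130,380,220),5)
E
```

```text
11.0 [-0.02 -0.   -0.56  0.5  -0.09  1.84] n in tool [-0.0012 -1.      0.0016] c in tool [0.0014 0.0636 0.0003] F tool [ 1.9  3.6 -4. ] M tool [-1.48 -0.89 -0.45] 0.009849251099447594
```

View pics/w7.png

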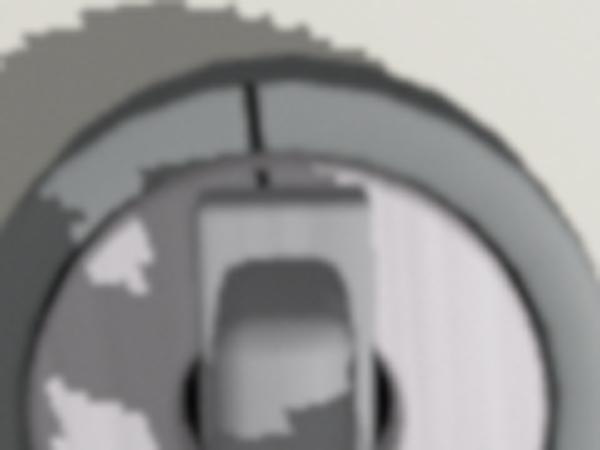

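The lines meet at crop (262,160) and the torque has risen to 0.9 N m, so the ring is at its stop. I'll ease back slightly and withdraw along the ring axis.

>>> step_arm(
  grip=[0,0,0,0,0,0,0,0,0],
  xyz=[
    [0,0,0],
    [0,0,0],
    [0,-0.004,0],
    [0,-0.008,0],
    [0,-0.012,0],
    [0,-0.03,0],
    [0,-0.06,0],
    [0,-0.1,0],
    [0,-0.1,0],
  ],
  dr=[
    [0,-0.05,0],
    [0,-0.06,0],
    [0,-0.06,0],
    [0,-0.06,0],
    [0,-0.06,0],
    [0,-0.06,0],
    [0,-0.06,0],
    [0,-0.06,0],
    [0,-0.06,0],
  ],
)

```text
clock: 12.18
eef_pos: [0.501, 0.0532, 0.3106]
tool_rot: [-0.538, 0.298, -0.399, 0.68]
contact_force: [0.4, -1.0, -3.6]
grip_width: 0.0099
```

Run:
```python
from h import *
s=arm.observe(); print(s['clock'],s['joints'].round(2),s['eef_pos'],s['contact_force'])
w=get('wrist'); z=w['range_z']; v,u=np.mgrid[:400,:640]
T=np.array(w['tool_from_camera'])
c=np.stack([(u-w['cx'])/w['f']*z,(v-w['cy'])/w['f']*z,z],-1)@T[:3,:3].T+T[:3,3]
m=(z>0)&(abs(c[...,2])<.03)&(c[...,0]<-.01)&(c[...,0]>-.05)&(c[...,1]>.04)&(c[...,1]<.08)
f=c[m]; print('foot top',m.sum(),f.min(0),f.max(0),np.median(f,0), cv2.minAreaRect(f[:,[0,2]].astype(np.float32)))
m=(z>0)&(abs(c[...,2])<.009)&(c[...,1]<.005)&(c[...,1]>-.04)&(c[...,0]<.045)&(c[...,0]>-.05)
f=c[m]; print('handle',f.min(0),f.max(0)); t=f[f[:,1]<np.median(f[:,1])+.002]; print(np.polyfit(t[:,0],t[:,1],1),np.polyfit(t[:,0],t[:,2],1))
save(w,'w8.png')
# return hover pose: the one of grasp: x axis (-.933,-.361) minus slip
yaw=np.radians(20.95)
Rt=frame(np.array([0,0,-1.]),np.array([np.sin(yaw),-np.cos(yaw),0])); print(Rt.round(3).tolist())
for x in ([.4158,-.3180,.30],): print(to(x,Rt))
```

```text
12.175 [ 0.   -0.13 -0.43  0.76 -0.11  1.8 ] [0.50104532 0.05324011 0.31060016] [ 0.40297926 -1.03424321 -3.6344096 ]
foot top 720 [-0.03188766  0.0490768  -0.01083587] [-0.01003955  0.0616176   0.01119684] [-2.74117330e-02  5.10615035e-02 -3.62017326e-05] ((-0.02102544531226158, 0.00011205021291971207), (0.021687159314751625, 0.022185854613780975), 0.9028451442718506)
handle [-0.03802324 -0.03994632 -0.00896057] [0.03989556 0.00234287 0.00899357]
[ 0.00250749 -0.02252857] [-0.00082608  0.00023392]
[[-0.934, 0.0, 0.358], [-0.358, 0.0, -0.934], [-0.0, -1.0, 0.0]]
([0.3808, 0.0038, 0.0072], [-0.474, 0.9289, -0.2731])
```

>>> step_arm(
  grip=[0,0,0,0,0,0,0,0,0,0],
  xyz=[
    [0.02,0,0],
    [0.06,0,0.001],
    [0.1,0,0.002],
    [0.15,0,0.003],
    [0.2,0.001,0.004],
    [0.25,0.002,0.005],
    [0.3,0.003,0.006],
    [0.34,0.0038,0.007],
    [0.37,0.0038,0.0072],
    [0.3808,0.0038,0.0072],
  ],
  dr=[
    [-0.04,0.08,-0.023],
    [-0.095,0.186,-0.055],
    [-0.16,0.31,-0.09],
    [-0.22,0.434,-0.127],
    [-0.285,0.557,-0.164],
    [-0.348,0.681,-0.2],
    [-0.41,0.805,-0.237],
    [-0.46,0.9,-0.265],
    [-0.474,0.929,-0.273],
    [-0.474,0.929,-0.273],
  ],
)

```text
clock: 13.48
eef_pos: [0.4153, -0.3201, 0.2971]
tool_rot: [0.126, -0.129, 0.696, -0.695]
contact_force: [-0.1, -0.1, -3.5]
grip_width: 0.0095
```

>>> step_arm(
  grip=[0,0,0,0],
  xyz=[
    [0,0.03,0],
    [0,0.07,0],
    [0,0.07,0],
    [0,0.07,0],
  ],
  dr=[
    [0,0,0],
    [0,0,0],
    [0,0,0],
    [0,0,0],
  ],
)

```text
clock: 13.98
eef_pos: [0.4156, -0.3182, 0.2303]
tool_rot: [-0.128, 0.129, -0.695, 0.696]
contact_force: [0.6, 0.1, -2.9]
grip_width: 0.0094
```

```bash
cat > rs.py <<'E'
from h import *
yaw=np.radians(20.95)
Rt=frame(np.array([0,0,-1.]),np.array([np.sin(yaw),-np.cos(yaw),0]))
s=arm.observe(); print(s['clock'],s['eef_pos'],(s['contact_force']).round(1),s['grip_width']); print(to([.4161,-.3180,.0800],Rt))
E
python3 rs.py
python3 - <<'E'
from h import *
w=get('wrist'); save(w,'w9.png'); P=cloud(w); z=P[...,2]
d=np.hypot(P[...,0]-.416,P[...,1]+.318)
m=(w['range_z']>0)&(d<.085)&(z>.020)&(z<.032)
r=cv2.minAreaRect(P[m][:,:2].astype(np.float32)); print('block',r)
t=get('top'); save(t,'t2.png',(275,130,335,190),6)
E
```

```text
13.975 [ 0.41560183 -0.31816677  0.23031973] [ 0.6  0.1 -2.9] 0.00939023812157933
([-0.0008, 0.1503, -0.0], [-0.0004, 0.0005, 0.002])
block ((0.4149768650531769, -0.3169662058353424), (0.10390755534172058, 0.05602259188890457), 21.128156661987305)
```

View pics/t2.png

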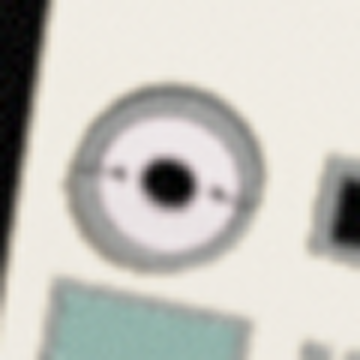

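The top view shows the ring's holes at crop (119,172) and (218,193), in line with the rim lines: tight. Now I lower the spanner into the rest.

>>> step_arm(
  grip=[0,0,0,0,0,0,0,0],
  xyz=[
    [-0.0008,0.05,-0.0005],
    [-0.0008,0.1,-0.0005],
    [-0.0008,0.125,-0.0005],
    [-0.0008,0.133,-0.0005],
    [-0.0008,0.14,-0.0005],
    [-0.0008,0.145,-0.0005],
    [-0.0008,0.148,-0.0005],
    [-0.0008,0.148,-0.0005],
  ],
  dr=[
    [0,0,0.002],
    [0,0,0.002],
    [0,0,0.002],
    [0,0,0.002],
    [0,0,0.002],
    [0,0,0.002],
    [0,0,0.002],
    [0,0,0.002],
  ],
)

```text
clock: 15.08
eef_pos: [0.4154, -0.3175, 0.0812]
tool_rot: [0.128, -0.129, 0.696, -0.695]
contact_force: [0.1, -0.6, -2.6]
grip_width: 0.0094
```

>>> step_arm(
  grip=[0,0,0,0],
  xyz=[
    [0,0.001,0],
    [0,0.002,0],
    [0,0.0025,0],
    [0,0.0025,0],
  ],
  dr=[
    [0,0,0],
    [0,0,0],
    [0,0,0],
    [0,0,0],
  ],
)

```text
clock: 15.58
eef_pos: [0.4156, -0.3178, 0.08]
tool_rot: [-0.129, 0.128, -0.695, 0.696]
contact_force: [-4.3, 3.3, 19.8]
grip_width: 0.0092
```

```bash
python3 rs.py
```

```text
15.575 [ 0.41557635 -0.3178004   0.08000216] [-4.3  3.3 19.8] 0.009209714366098886
([-0.0004, 0.0, 0.0004], [-0.001, -0.0002, 0.0001])
```

It's seated, with a contact push of about 20 N. I'll relax, open and rise.

>>> step_arm(
  grip=[0,0,0.06,0.06,0.06,0.06,0.06,0.06],
  xyz=[
    [0,-0.001,0],
    [0,-0.0015,0],
    [0,-0.0015,0],
    [0,-0.0015,0],
    [0,-0.0015,0],
    [0,-0.0015,0],
    [0,-0.0015,0],
    [0,-0.0015,0],
  ],
  dr=[
    [0,0,0],
    [0,0,0],
    [0,0,0],
    [0,0,0],
    [0,0,0],
    [0,0,0],
    [0,0,0],
    [0,0,0],
  ],
)

```text
clock: 16.58
eef_pos: [0.4153, -0.3174, 0.08]
tool_rot: [0.128, -0.129, 0.696, -0.695]
contact_force: [-0.4, 0.5, 0.3]
grip_width: 0.0599
```

>>> step_arm(
  grip=[0.06,0.06,0.06,0.06,0.06,0.06],
  xyz=[
    [0,-0.02,0],
    [0,-0.06,0],
    [0,-0.1,0],
    [0,-0.145,0],
    [0,-0.145,0],
    [0,-0.145,0],
  ],
  dr=[
    [0,0,0],
    [0,0,0],
    [0,0,0],
    [0,0,0],
    [0,0,0],
    [0,0,0],
  ],
)

```text
clock: 17.32
eef_pos: [0.4153, -0.3174, 0.2244]
tool_rot: [0.128, -0.129, 0.696, -0.695]
contact_force: [-0.2, 0.6, -1.0]
grip_width: 0.0602
```

Run:
```python
from h import *
s=arm.observe(); print(s['clock'],s['eef_pos'],s['contact_force'],s['grip_width'])
w=get('wrist'); save(w,'w10.png',(220,80,420,260),3); P=cloud(w); z=P[...,2]
d=np.hypot(P[...,0]-.416,P[...,1]+.318)
m=(w['range_z']>0)&(d<.06)&(z>.085)&(z<.105); q=P[m]
print(m.sum(),np.median(q,0),cv2.minAreaRect(q[:,:2].astype(np.float32)),np.polyfit(q[:,0],q[:,2],1))
m=(w['range_z']>0)&(d<.075)&(z>.022)&(z<.032)
print('block',cv2.minAreaRect(P[m][:,:2].astype(np.float32)))
```

```text
17.325 [ 0.41529822 -0.31736087  0.22441411] [-0.24587642  0.62321732 -0.97011489] 0.06016670667335139
1225 [ 0.41681672 -0.31641531  0.09899116] ((0.41415873169898987, -0.3172002136707306), (0.07684542238712311, 0.01167574804276228), 21.106996536254883) [-0.015009    0.10490553]
block ((0.4148872196674347, -0.3170076310634613), (0.10396816581487656, 0.05605520308017731), 21.086048126220703)
```

View pics/w10.png

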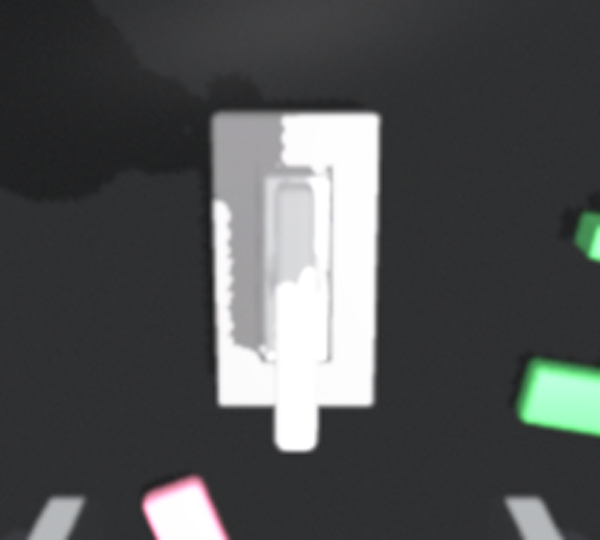

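The spanner stands upright and centred within 1 mm. Its handle top is at 0.099, the same as at the start, and the gripper is clear of it.

```bash
python3 -c "
from bench import arm
print(arm.close_job())"
```

```text
the job is handed in; nothing more can be done
None
```

The lock ring is tight against its stop, and the spanner is back upright in its rest and released. The job was handed in at about 17.3 s of the 58 s; `close_job` gives no verdict.

- **Fitting:** I took the steel spanner from its rest and lowered both pins into the ring's holes. The foot came down to the ring's face with no contact force.
- **Tightening:** I turned the ring about 1.05 rad clockwise until the torque rose to about 0.9 N m. The wrist view then showed the ring's visible line meeting the rim's. After I withdrew, the top view showed both holes in line with the two rim lines.
- **Putting back:** The handle's centre is about 0.8 mm from the rest's centre. Its top is at the same height as at the start (0.099 m).
- **Tilt:** One fit of the handle's top showed a 0.015 rad slope along its length, within the 0.08 rad allowed.
- **Bystanders:** I did not measure their positions again at the end. The arm's path stayed clear of them, and I saw no contact forces except small ones at the grip, the ring and the seat (at most about 20 N).

The gripper read about 9.5 mm on the 12 mm handle throughout, but the grip never slipped.

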